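# Unclamp the drill jig, try its leaf, free the bolt if caught, and hold the leaf open

## Robot

A 6-joint arm with a two-finger parallel gripper is mounted at the origin on a cart in front of the work surface, level with it; the furniture and walls round the work are solid. World frame = base frame: x ahead of the robot, y to its left, z up, the work surface at z = 0. Lengths are in m, angles in rad, forces in N, time in s.
With the tool pointing down it reaches from about 0.4 to 0.925 m from the base axis. Payload 3.4 kg.
Tool frame: the origin (TCP) lies at the very end of the fingers, on their centre line; the grasp point (between the pads) lies 19 mm behind it; z points along the fingers, y is the line along which they close (so a half turn about z gives the same grasp; the last joint's range is limited). The gripper opens to 85 mm and grips with 20 to 120 N. Pads are 22 mm wide; open, the fingers measure 114 mm over their backs; the gripper's body (76 mm by 85 mm) begins 54 mm behind the grasp point. The pads swing forward as they close: fully open they stand 13 mm farther back than shut.
Start: joints at [1.264, 0.307, 1.506, -0, 1.328, -0.073], TCP at [0.133, 0.559, 0.231] pointing down, gripper open.
Joint ranges: [-3.12, 3.12], [-1.05, 2.28], [0.14, 2.33], [-1.42, 4.57], [0.1, 2.73], [-2.68, 2.68]. Speed limits (rad/s): [2.57, 2.57, 3.14, 3.14, 3.14, 3.14].

## Interface

Orientations are given as a 3x3 rotation matrix whose columns are the frame's x, y, z axes.
In Python, from station import get_obs, grab_frame, job_done gives the robot as it stands.
- The arm moves only by the tool play_rows, never from a script. Its argument "rows" is one flat list of numbers, 5 for each row, row after row: the shift along the tool's x, y, z as a fraction of full scale, then the turn about the tool's z as a fraction of full scale, then the opening, from 0 (shut) to 1 (fully open). A call has 1 to 20 rows; each row shifts and turns the commanded pose from where the row before left it, along the tool's axes as they then stand; what a row does not reach is not made up. Full scale, the value 1, is 4 cm for a shift and 0.1 rad for a turn. A row lasts 1/10 s, in which the tool goes at most 50 mm and 8.59 degrees, less where a joint would pass 70% of its speed; a pose out of reach is approached as far as the arm can. A call with a number of a shift or a turn outside -1 to 1 is refused whole. A call with a gripper value outside its range is refused whole. The fingers move at their own pace and stop on an object; "squeeze" is the grip in N (left out, the last holds). Time passes only in rows, so rows that do not move let the fingers close. It gives the time, the measured TCP pose, the force, the opening and the grip force at its end, in the units of the state.
- get_obs(): the state, without advancing time (a new reading comes with each control period).
- grab_frame(name): name is "side" or "top" or "wrist"; returns a dict with "color" (480x640x3 uint8, red, green, blue), "K" (3x3 intrinsics, pixels), "extrinsics" (4x4, takes a point from camera to world coordinates). Camera axes: x right, y down, z forward; pixel columns grow to the right and rows downward; lengths in m; the calibration is good to about 2 mm. The wrist camera is an equidistant fisheye: a pixel r from the principal point sees the ray r / f radians off the axis. A picture is of the moment at which its call begins. There is no depth.
- job_done(): hands the job in; it is judged then, once.
The state is a dict: "clock": time; "joint_pos": joint angles; "joint_vel": joint speeds; "tau": joint torques, N m; "eef_pos": TCP position; "orientation": TCP orientation; "force": force on the tool from outside, world axes, zero at the start; "torque": the same for the moment, N m; "finger_gap": opening from 0.0 (shut) to 1.0 (fully open); "grip_force": force on a finger pad.
Only numpy, scipy, OpenCV 4.12 (cv2) and the standard library are available. Lean on these libraries where they do the work, as an engineer would, in place of code of your own. Each camera call takes 0.05 s, during which the arm holds its last target. There are 200 camera calls.

## Task

The bar in the drill jig is done and I want to lift it out: swing the toggle clamp's arm well back off it by pushing its red handle right over, and open the jig's hinged leaf for me by its black handle. Nobody can see whether the leaf's brass bolt is still caught in its keeper, so give the leaf a light tug upwards before you touch the bolt; if it is caught, let the leaf down again and slide the bolt back clear of the keeper. Finish with the leaf raised to 45 degrees or more and keep hold of it there, since it drops shut by itself; leave the bar lying in its nest and the things lying round the jig where they are.

Things in the scene. Friction and masses are not known exactly. Their poses are not given: they have to be found in the camera images.
- jig: drill jig screwed to the bench, never moves: blue block 30 mm high, origin on the bench, x -50 to +75 mm, y -95 to +170 mm of it (a 10 mm high foot goes 25 mm farther in y at both ends). Its x points away from the robot (turned by -6 to +16 degrees), y to the left, z up; all offsets below are along these axes
- leaf (a joint): leaf angle, rad: 0 shut, grows as its front edge lifts, stop at 1.2. Steel plate 92 x 90 x 10 mm, top 60 mm above the bench, hinged at its far edge, 0.3 to 0.5 kg, falls shut when let go. With the bolt caught it has only about 0.025 rad of play (3 mm at the handle), then stops hard; free, it lifts with 2 to 3 N, up to 10 N if the handle must turn in a tight grip
- leaf_grip (a point): middle of the leaf's handle, a round black bar 15 mm thick, 56 mm long, sticking out level from the leaf's front edge towards the robot (jig's -x), 55 mm above the bench while shut; only the bench lies beneath it. It moves with the leaf, 137 mm from the hinge axis
- leaf_hinge (a point): point on the leaf's hinge axis, straight beyond the handle (137 mm along the jig's +x), 55 mm above the bench; the axis runs along the jig's y
- bolt_knob (a point): point in the bolt's brass knob, an upright stud 11 mm thick (head 15 mm), 82 mm above the bench; the knob's top is at 94 mm, the bolt it stands on at 68 mm. Dark straps over the bolt, 71 mm high, begin 32 mm right and 28 mm left of where the knob stands when fully shot. Push the knob left (jig's +y) with 2 to 4 N to draw the bolt; it stays where it is left
- bolt (a joint): travel of the bolt, m: 0 shot fully to the right (-y) into the keeper, 0.016 drawn fully left (+y); starts anywhere from 0 to 0.014. Its nose ends hidden in the dark steel keeper (79 mm high) at the right of the leaf; from 0.009 on it is clear of it
- clamp_grip (a point): middle of the clamp's red handle, a bar 17 mm thick, upright while clamped: this point 163 mm above the bench, bar from 26 mm above to 36 mm below it. Push it left (jig's +y): it tips over about a pivot 68 mm below this point, through 90 to 100 degrees, the pivot moving 33 mm to +y and staying 95 to 103 mm high; 2 to 4 N past dead centre, then less. Stays where left
- clamp_arm (a joint): angle of the clamp's arm, rad: 0 down with its rubber foot on the bar, grows as it lifts, stop at 1.4, nearly upright. Linked to the handle: handle level gives about 1.2
- bar_center (a point): centre of the square steel bar, 16 x 110 x 16 mm, lying along the jig's y in its nest under the leaf and the clamp's foot, 38 mm above the bench
- nest (a point): where the bar's centre belongs in the jig
- blank_bar_center (a point): a like bar, not yet drilled, lying on the bench right of the jig; leave it
- punch_center (a point): centre punch, 110 mm long, lying on the bench right of the blank bar; leave it
- oiler_center (a point): red oil can, 187 mm high with its spout, standing behind and right of the jig; leave it
- felt_pen_center (a point): black and red marker, 126 mm long, lying on the bench in front and right of the jig; leave it

How it is judged:
On the way:
1. the leaf is tugged upwards with the bolt still as it was found (value of joint leaf above 0.012 rad and distance of bolt_knob from where it was at the start of the episode below 0.005 m).
At the end, for the whole second after the job is handed in: the fingers hold the leaf open at more than 0.7 rad (40 degrees), the bolt is clear of its keeper (drawn more than 8 mm), the clamp's arm is swung up more than 0.9 rad, and the bar lies within 10 mm of its place in the nest (value of joint leaf above 0.7 rad and contact force between the fingers and leaf above 0.5 N and value of joint bolt above 0.008 m and value of joint clamp_arm above 0.9 rad and distance between bar_center and nest below 0.01 m); the arm keeps its last pose, push and grip.
It fails at once if a thing beside the jig is shifted by more than 30 mm (distance of any of blank_bar_center, punch_center, oiler_center, felt_pen_center from where it was at the start of the episode above 0.03 m).
It also fails if it takes over 72 s, if anything falls off the work surface, if the arm or the gripper's body presses on something with over 40 N, if the wrist force passes 120 N, or if a joint passes its speed limit or range.

## Working session

There is one attempt and no reset: what is moved stays moved. The work goes in short steps, Python scripts to look and compute and a tool call to move; the robot and the scene stay as the last step left them, time stands still between calls to the robot, and variables do not carry over. Pictures are saved under pics/ and viewed, at most 10 in all, crops included, and the job is handed in when it is done.

Besides the shell and the picture viewer there is one more tool, called after "Emit:" in YAML: its name, and indented under it one key for each argument. play_rows: Moves the arm, as the interface text tells. Its arguments: {"type":"object","properties":{"rows":{"type":"array"},"squeeze":{"type":"number"}},"required":["rows"]}

```bash
mkdir -p pics; ls; python3 - <<'E'
from station import get_obs, grab_frame
import cv2, numpy as np
np.set_printoptions(precision=4,suppress=True)
o=get_obs()
for k in o: print(k,np.array(o[k]))
for n in ("side","top"):
    f=grab_frame(n); cv2.imwrite(f"pics/{n}0.png",f["color"][:,:,::-1]); np.savez(f"{n}0.npz",**f)
    print(n,f["K"],f["extrinsics"])
E
```

```text
pics
clock 0.0
joint_pos [ 1.2645  0.3076  1.5076  0.      1.3284 -0.0735]
joint_vel [ 0.0003  0.0001 -0.0009  0.0013 -0.0011  0.0011]
tau [ -0.0003 -45.7549 -25.1914  -0.0002   0.0136   0.    ]
eef_pos [0.1325 0.5588 0.2304]
orientation [[-0.973   0.2307 -0.0006]
 [ 0.2307  0.973  -0.0019]
 [ 0.0002 -0.002  -1.    ]]
force [ 0.7248  0.2751 -0.3206]
torque [-0.0462 -0.0386  0.0509]
grip_force 0.0
finger_gap 0.9964036872882683
side [[594.7271   0.     324.9407]
 [  0.     594.7271 238.1944]
 [  0.       0.       1.    ]] [[-0.9314 -0.2294  0.2827  0.2507]
 [-0.364   0.5929 -0.7183  0.7359]
 [-0.0028 -0.7719 -0.6358  0.7851]
 [ 0.      0.      0.      1.    ]]
top [[541.3416   0.     332.8225]
 [  0.     541.3416 235.6115]
 [  0.       0.       1.    ]] [[ 0.0051 -0.9825  0.1863  0.3667]
 [-0.9995 -0.0106 -0.0287 -0.0055]
 [ 0.0301 -0.1861 -0.9821  1.1399]
 [ 0.      0.      0.      1.    ]]
```

View pics/top0.png

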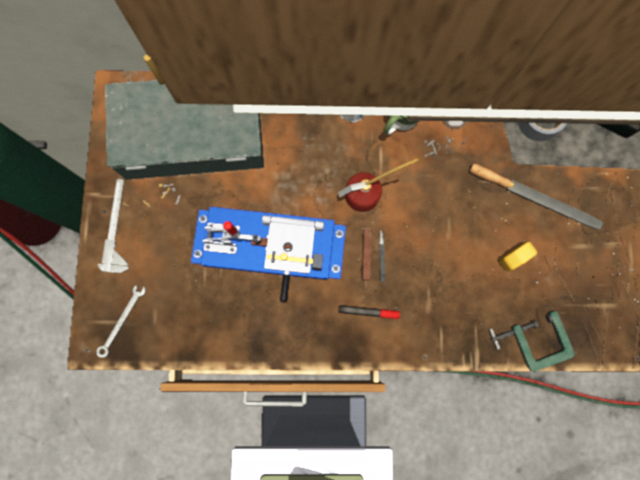

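View pics/side0.png

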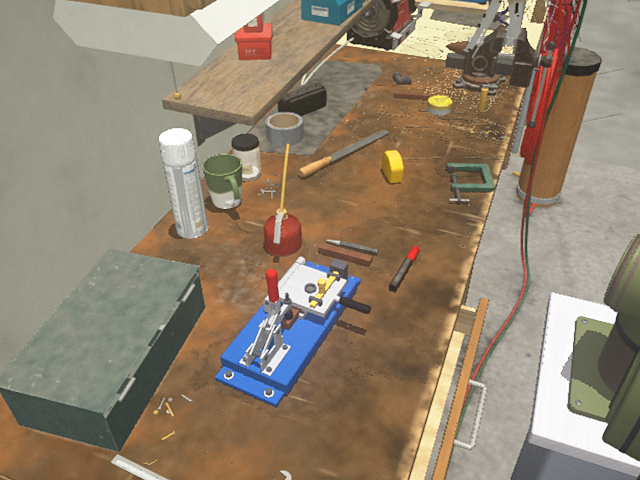

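The top view shows the blue jig at (195-345, 208-280): red clamp handle at (229,228), brass bolt near (285,258), black leaf handle (285,288). The side view shows the red handle at (272,285), the knob near (321,285) and the leaf handle (355,306).

```bash
cat > h.py <<'E'
import numpy as np, cv2
np.set_printoptions(precision=4,suppress=True)
def ray(f,uv):
    K,T=f["K"],f["extrinsics"]
    d=T[:3,:3]@np.linalg.inv(K)@np.array([uv[0],uv[1],1.]); return T[:3,3],d/np.linalg.norm(d)
def onz(f,uv,z):
    c,d=ray(f,uv); return c+d*(z-c[2])/d[2]
def proj(f,p):
    K,T=f["K"],f["extrinsics"]; q=K@(T[:3,:3].T@(np.asarray(p)-T[:3,3])); return q[:2]/q[2]
def tri(f,uv,g,uw):
    A=[];b=[]
    for h,u in((f,uv),(g,uw)):
        c,d=ray(h,u); P=np.eye(3)-np.outer(d,d); A.append(P); b.append(P@c)
    return np.linalg.lstsq(np.vstack(A),np.hstack(b),rcond=None)[0]
def mask(img,lo,hi,box):
    m=cv2.inRange(cv2.cvtColor(img,cv2.COLOR_RGB2HSV),lo,hi); z=np.zeros_like(m); x0,y0,x1,y1=box; z[y0:y1,x0:x1]=m[y0:y1,x0:x1]
    return z
def rect(m):
    c=max(cv2.findContours(m,cv2.RETR_EXTERNAL,cv2.CHAIN_APPROX_NONE)[0],key=cv2.contourArea)
    return cv2.minAreaRect(c),cv2.contourArea(c)
E
python3 - <<'E'
from h import *
t=dict(np.load("top0.npz")); s=dict(np.load("side0.npz"))
for n,f,b in(("t",t,(185,200,355,305)),("s",s,(205,250,385,410))):
    x0,y0,x1,y1=b
    m=mask(f["color"],(100,150,60),(125,255,255),b); print(n,"blue",rect(m),cv2.boxPoints(rect(m)[0]).tolist())
    for nm,lo,hi in(("red",(0,170,90),(8,255,255)),("brass",(20,120,120),(35,255,255)),("dark",(0,0,0),(180,255,45))):
        m=mask(f["color"],lo,hi,b)
        for c in cv2.findContours(m,cv2.RETR_EXTERNAL,cv2.CHAIN_APPROX_NONE)[0]:
            if cv2.contourArea(c)>6: print(n,nm,cv2.contourArea(c),cv2.minAreaRect(c),cv2.boundingRect(c))
im=lambda f,b,k:cv2.resize(f["color"][b[1]:b[3],b[0]:b[2],::-1],None,fx=k,fy=k,interpolation=cv2.INTER_CUBIC)
a=im(t,(190,205,350,305),5); c=im(s,(210,255,385,410),3.5)
cv2.imwrite("pics/tc.png",a); cv2.imwrite("pics/sc.png",c)
E
```

```text
t blue (((269.41461181640625, 242.76829528808594), (146.98439025878906, 58.86001205444336), 6.34019136428833), 2173.0) [[193.12191772460938, 263.9024658203125], [199.62191772460938, 205.40243530273438], [345.7073059082031, 221.63412475585938], [339.2073059082031, 280.1341552734375]]
t red 61.5 ((229.75003051757812, 228.25006103515625), (12.727922439575195, 6.363960266113281), 45.0) (224, 223, 12, 11)
t red 8.5 ((352.0, 202.0), (4.0, 4.0), 90.0) (350, 200, 5, 5)
t dark 23.0 ((284.4266357421875, 288.37371826171875), (5.60837984085083, 25.412967681884766), 6.709836959838867) (282, 276, 7, 26)
s blue (((272.7046813964844, 343.57769775390625), (76.80435180664062, 119.05753326416016), 30.25643539428711), 4145.5) [[209.53887939453125, 375.64764404296875], [269.52850341796875, 272.80828857421875], [335.8704833984375, 311.50775146484375], [275.880859375, 414.34710693359375]]
s red 233.5 ((271.9551696777344, 284.96209716796875), (32.304691314697266, 10.214594841003418), 85.2363510131836) (266, 269, 13, 33)
s brass 15.0 ((313.20001220703125, 303.10003662109375), (4.919349193572998, 4.472135543823242), 26.56505012512207) (310, 301, 7, 5)
s brass 16.0 ((319.1538391113281, 295.76922607421875), (4.3145551681518555, 6.667948246002197), 78.69007110595703) (316, 293, 7, 6)
s brass 69.5 ((326.960205078125, 280.09735107421875), (12.135299682617188, 14.67524528503418), 48.8140754699707) (318, 276, 17, 14)
```

View pics/tc.png

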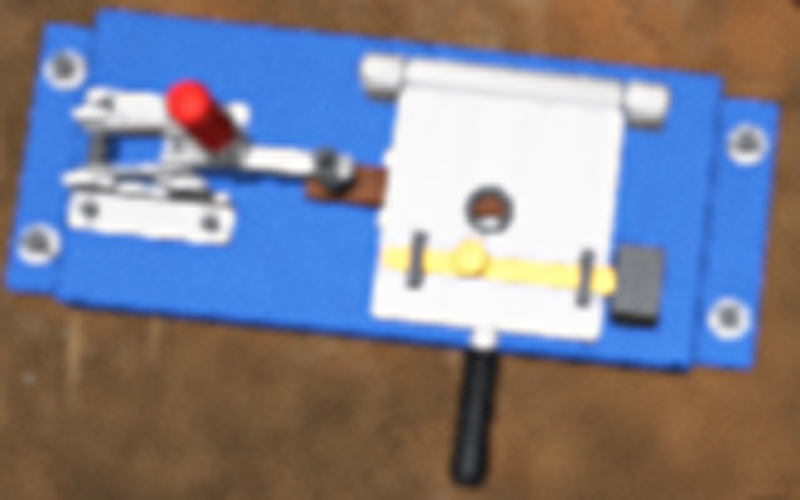

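View pics/sc.png

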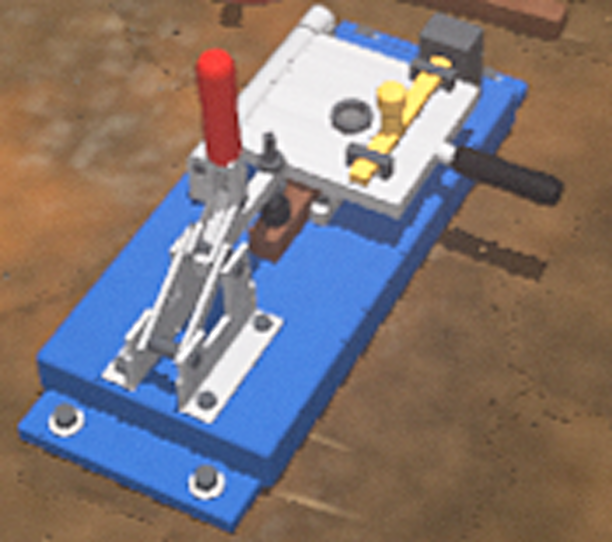

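The crops show the features clearly: knob head at top crop (472,257) and side crop (392,92); black handle from (482,350) to (467,478) in the top crop; red handle tip at (188,103); bolt, straps and keeper at the leaf's front.

```bash
python3 - <<'E'
from h import *
t=dict(np.load("top0.npz")); s=dict(np.load("side0.npz"))
T=lambda x,y:(190+x/5,205+y/5); S=lambda x,y:(210+x/3.5,255+y/3.5)
pr=print
a=onz(t,T(100,10),.03);b=onz(t,T(720,75),.03);c=onz(t,T(690,370),.03);d=onz(t,T(60,300),.03)
pr("corners",a,b,c,d)
for p,q in((b,a),(c,d)): pr("yaw",np.degrees(np.arctan2(-(p-q)[0]*-1,(q-p)[1])), (q-p)[:2])
h0=onz(t,T(482,352),.055);h1=onz(t,T(467,480),.055);pr("handle",h0,h1,(h0+h1)/2,np.linalg.norm(h1-h0),np.degrees(np.arctan2((h0-h1)[1],(h0-h1)[0])))
h0=onz(s,S(455,157),.055);h1=onz(s,S(556,190),.055);pr("handle s",h0,h1,(h0+h1)/2,np.linalg.norm(h1-h0))
pr("knob",onz(t,T(471,257),.092),onz(s,S(392,92),.092),tri(t,T(471,257),s,S(392,92)))
pr("straps",onz(t,T(424,258),.071),onz(t,T(578,278),.071))
pr("red",onz(t,T(188,103),.189),onz(s,S(216,60),.185),tri(t,T(188,103),s,S(216,57)))
pr("redbot",onz(s,S(227,157),.127))
E
```

```text
corners [0.6354 0.2197 0.03  ] [ 0.6106 -0.0402  0.03  ] [ 0.4863 -0.0284  0.03  ] [0.5129 0.2303 0.03  ]
yaw -5.454044527591244 [0.0248 0.2599]
yaw -5.878331494995767 [0.0266 0.2587]
handle [0.4902 0.0557 0.055 ] [0.439  0.0605 0.055 ] [0.4646 0.0581 0.055 ] 0.05140315981693486 -5.448693268666062
handle s [0.4907 0.0566 0.055 ] [0.4377 0.0599 0.055 ] [0.4642 0.0583 0.055 ] 0.05313146228124319
knob [0.5231 0.0586 0.092 ] [0.5219 0.061  0.092 ] [0.5232 0.0587 0.0896]
straps [0.5257 0.0786 0.071 ] [0.5182 0.0172 0.071 ]
red [0.5632 0.1547 0.189 ] [0.5624 0.1603 0.185 ] [0.5646 0.1558 0.1822]
redbot [0.561 0.16  0.127]
```

Emit:
play_rows:
  rows: [-0.5, 0, 0, -0.7, 0.5, -1, -0.5, 0, -0.67, 0.5, -1, -0.5, 0, 0, 0.5, -1, -0.5, 0, 0, 0.5, -1, -0.5, 0, 0, 0.5, -1, -0.5, 0, 0, 0.5, -0.4, -1, 0, 0, 0.5, -0.4, -1, 0, 0, 0.5, -0.4, -1, 0, 0, 0.5, -0.4, -1, 0, 0, 0.5, -0.4, -1, 0, 0, 0.5, -0.4, -1, 0, 0, 0.5, -0.4, -1, 0, 0, 0.5, -0.4, -1, 0, 0, 0.5, -0.3, -0.8, 0, 0, 0.5, 0, -0.3, 0, 0, 0.5, 0, 0, 0, 0, 0.5, 0, 0, 0, 0, 0.5]
  squeeze: 40

```text
clock: 1.9
eef_pos: [0.4439, 0.0587, 0.2311]
orientation: [[-0.995, 0.096, -0.001], [0.096, 0.995, 0.001], [0.001, 0.001, -1.0]]
force: [-0.2, 0.9, -0.4]
finger_gap: 0.503
grip_force: 0.0
```

Emit:
play_rows:
  rows: [-0.14, 0.035, 0.5, 0, 0.5, 0, 0, 1, 0, 0.5, 0, 0, 1, 0, 0.5, 0, 0, 1, 0, 0.5, 0, 0, 0.8, 0, 0.5, 0, 0, 0.4, 0, 0.5, 0, 0, 0.17, 0, 0.5, 0, 0, 0, 0, 0.5]

```text
clock: 2.7
eef_pos: [0.4495, 0.0601, 0.0359]
orientation: [[-0.996, 0.094, -0.002], [0.094, 0.996, 0.0], [0.002, 0.0, -1.0]]
force: [-0.6, -0.7, 0.2]
finger_gap: 0.501
grip_force: 0.0
```

```bash
python3 - <<'E'
from station import grab_frame,get_obs
import cv2
f=grab_frame("side")["color"][230:390,200:400,::-1]; w=grab_frame("wrist")["color"][:,:,::-1]
a=cv2.resize(f,(600,480)); 
cv2.imwrite("pics/g1.png",cv2.hconcat([cv2.resize(f,(400,320)),cv2.resize(w,(400,320))]))
print(get_obs()["eef_pos"],get_obs()["force"])
E
```

```text
[0.45091337 0.05964404 0.03716845] [ 0.3085312  -0.05090086 -0.02742104]
```

View pics/g1.png

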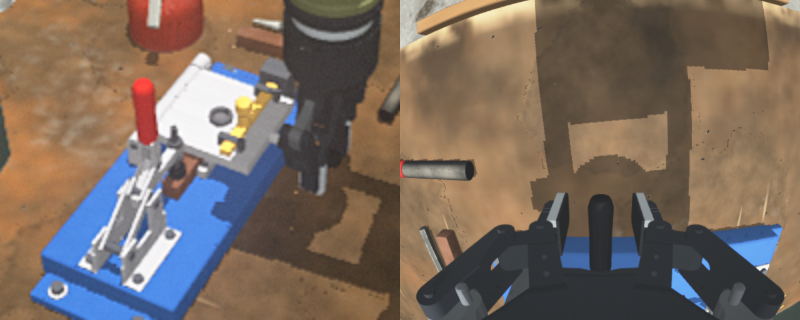

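The wrist view (right half) shows the black handle at (600,230), centred between the pads at (560,215) and (640,215). I close the grip and tug lightly.

Emit:
play_rows:
  rows: [0, 0, 0, 0, 0.1, 0, 0, 0, 0, 0, 0, 0, 0, 0, 0, 0, 0, 0, 0, 0, 0, 0, 0, 0, 0]
  squeeze: 40

```text
clock: 3.3
eef_pos: [0.4513, 0.0599, 0.0377]
orientation: [[-0.995, 0.097, 0.003], [0.097, 0.995, 0.002], [-0.003, 0.002, -1.0]]
force: [-0.1, 7.2, 3.9]
finger_gap: 0.167
grip_force: 38.9
```

Emit:
play_rows:
  rows: [0, 0, -0.025, 0, 0, 0, 0, -0.025, 0, 0, 0, 0, -0.025, 0, 0, 0, 0, 0, 0, 0]

```text
clock: 3.7
eef_pos: [0.4513, 0.0599, 0.0403]
orientation: [[-0.995, 0.097, 0.003], [0.097, 0.995, 0.002], [-0.002, 0.002, -1.0]]
force: [1.0, 5.8, -2.8]
finger_gap: 0.166
grip_force: 39.0
```

Emit:
play_rows:
  rows: [0, 0, -0.025, 0, 0, 0, 0, -0.025, 0, 0, 0, 0, 0, 0, 0]

```text
clock: 4.0
eef_pos: [0.4513, 0.0599, 0.0422]
orientation: [[-0.995, 0.097, 0.003], [0.097, 0.995, 0.002], [-0.002, 0.002, -1.0]]
force: [1.2, 5.7, -2.9]
finger_gap: 0.165
grip_force: 39.0
```

Emit:
play_rows:
  rows: [0, 0, -0.025, 0, 0, 0, 0, 0, 0, 0]

```text
clock: 4.2
eef_pos: [0.4513, 0.0599, 0.0432]
orientation: [[-0.995, 0.097, 0.003], [0.097, 0.995, 0.002], [-0.002, 0.002, -1.0]]
force: [2.2, 5.5, -3.3]
finger_gap: 0.166
grip_force: 39.0
```

Emit:
play_rows:
  rows: [0, 0, -0.04, 0, 0, 0, 0, -0.04, 0, 0, 0, 0, -0.04, 0, 0, 0, 0, -0.04, 0, 0, 0, 0, 0, 0, 0]

```text
clock: 4.7
eef_pos: [0.4517, 0.0599, 0.0496]
orientation: [[-0.995, 0.097, 0.003], [0.097, 0.995, 0.002], [-0.003, 0.002, -1.0]]
force: [2.4, 4.3, -3.4]
finger_gap: 0.164
grip_force: 39.0
```

```bash
python3 - <<'E'
from station import grab_frame
import cv2
f=grab_frame("side")["color"][240:340,260:385,::-1]
cv2.imwrite("pics/g2.png",cv2.resize(f,(750,600),interpolation=cv2.INTER_CUBIC))
E
```

```text
(no output)
```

View pics/g2.png

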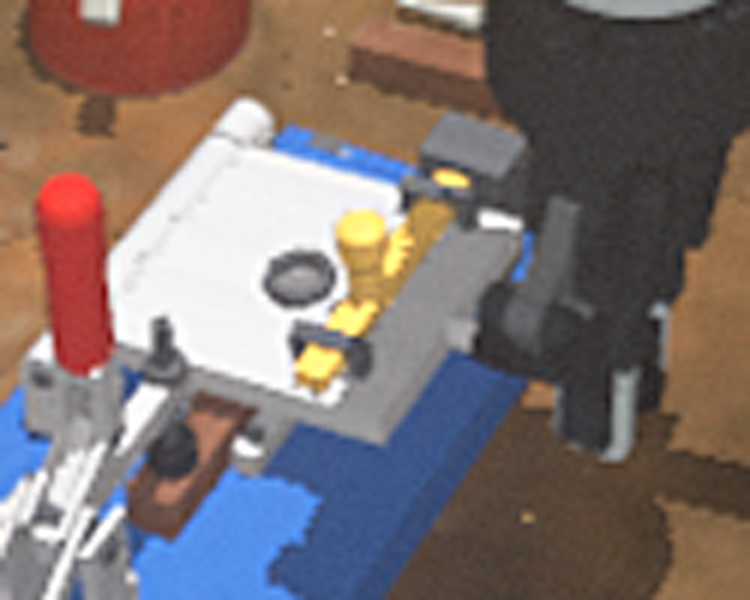

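The leaf plate is clearly raised off the jig: the bolt nose and front edge are up, with the shadow beneath around (420,420), at only about 3 N. So the bolt isn't caught and can stay as it is. I lower the leaf, release it and go to the clamp.

Emit:
play_rows:
  rows: [0, 0, 0.1, 0, 0, 0, 0, 0.1, 0, 0, 0, 0, 0.1, 0, 0, 0, 0, 0, 0, 0, 0, 0, 0, 0, 0.5, 0, 0, 0, 0, 0.5, 0, 0, 0, 0, 0.5, 0, 0, 0, 0, 0.5, 0, 0, -0.3, 0, 0.5, 0, 0, -0.5, 0, 0.5, 0, 0, -1, 0, 0.5, 0, 0, -1, 0, 0.5, 0, 0, -1, 0, 0.5, 0, 0, -1, 0, 0.3, 0, 0, 0, 0, 0, 0, 0, 0, 0, 0]

```text
clock: 6.35
eef_pos: [0.4507, 0.0588, 0.2298]
orientation: [[-0.995, 0.096, 0.003], [0.096, 0.995, 0.0], [-0.003, 0.0, -1.0]]
force: [0.1, -0.8, -0.8]
finger_gap: 0.013
grip_force: 0.0
```

Emit:
play_rows:
  rows: [-0.5, 0.3, 0, 0, 0, -0.8, 0.5, 0, 0, 0, -0.7, 0.4, 0, 0, 0, -0.5, 0.3, 0, 0, 0, 0, 0.07, 0, 0, 0, 0, 0, 0, 0, 0]

```text
clock: 6.95
eef_pos: [0.5542, 0.1118, 0.2265]
orientation: [[-0.995, 0.095, -0.005], [0.095, 0.995, -0.001], [0.005, -0.001, -1.0]]
force: [-0.4, -0.5, -0.1]
finger_gap: 0.002
grip_force: 0.0
```

Emit:
play_rows:
  rows: [-0.1, 0, 0.4, 0, 0, 0, 0, 0.7, 0, 0, 0, 0, 0.45, 0, 0, 0, 0, 0.1, 0, 0, 0, 0.25, 0, 0, 0, 0, 0.25, 0, 0, 0, 0, 0.15, 0, 0, 0, 0, 0, 0, 0, 0]

```text
clock: 7.75
eef_pos: [0.563, 0.1387, 0.164]
orientation: [[-0.996, 0.094, 0.002], [0.094, 0.996, 0.001], [-0.002, 0.001, -1.0]]
force: [0.4, -0.7, -0.3]
finger_gap: 0.001
grip_force: 0.0
```

Emit:
play_rows:
  rows: [0, 0.15, 0, 0, 0, 0, 0.15, 0, 0, 0, 0, 0, 0, 0, 0]

```text
clock: 8.05
eef_pos: [0.5637, 0.15, 0.1631]
orientation: [[-0.995, 0.095, 0.001], [0.095, 0.995, 0.0], [-0.001, 0.0, -1.0]]
force: [0.4, 0.7, -0.9]
finger_gap: -0.003
grip_force: 0.0
```

Emit:
play_rows:
  rows: [0, 0.15, 0, 0, 0, 0, 0.15, 0, 0, 0, 0, 0, 0, 0, 0]

```text
clock: 8.35
eef_pos: [0.5647, 0.162, 0.1629]
orientation: [[-0.995, 0.095, 0.0], [0.095, 0.995, 0.0], [-0.0, 0.0, -1.0]]
force: [-0.6, -1.1, -0.1]
finger_gap: -0.002
grip_force: 0.0
```

```bash
python3 - <<'E'
from station import grab_frame
import cv2
f=grab_frame("side")["color"][225:385,200:360,::-1]
cv2.imwrite("pics/c1.png",cv2.resize(f,(560,560),interpolation=cv2.INTER_CUBIC))
E
```

```text
(no output)
```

View pics/c1.png

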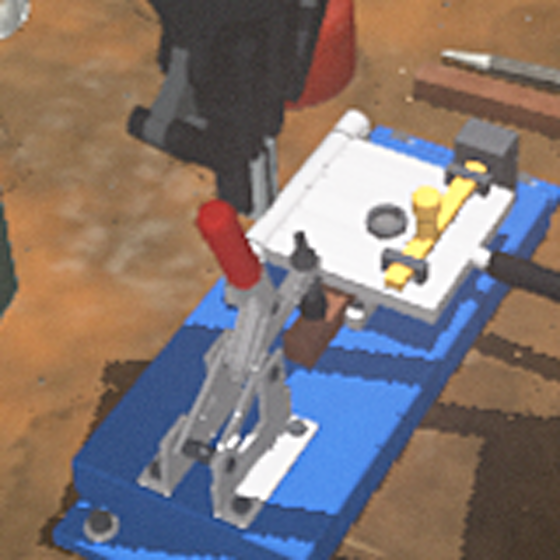

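The red handle is tipping (tip at (215,215), base (245,280)) and the clamp's arm is starting to lift off the bar; the finger is in contact. I continue along the arc.

Emit:
play_rows:
  rows: [0, 0.3, 0.05, 0, 0, 0, 0.3, 0.07, 0, 0, 0, 0.3, 0.1, 0, 0, 0, 0.22, 0.16, 0, 0, 0, 0.22, 0.16, 0, 0, 0, 0.22, 0.16, 0, 0, 0, 0, 0, 0, 0]

```text
clock: 9.1
eef_pos: [0.5697, 0.2244, 0.1333]
orientation: [[-0.996, 0.094, -0.002], [0.094, 0.996, -0.0], [0.002, -0.001, -1.0]]
force: [1.2, -0.0, -0.4]
finger_gap: 0.003
grip_force: 0.0
```

Emit:
play_rows:
  rows: [0, 0.13, 0.2, 0, 0, 0, 0.13, 0.2, 0, 0, 0, 0.1, 0.2, 0, 0, 0, 0, 0, 0, 0]

```text
clock: 9.5
eef_pos: [0.5709, 0.2377, 0.1092]
orientation: [[-0.995, 0.095, -0.003], [0.095, 0.995, -0.001], [0.003, -0.001, -1.0]]
force: [-0.4, 0.4, -0.9]
finger_gap: 0.001
grip_force: 0.0
```

```bash
python3 - <<'E'
from station import grab_frame
import cv2
f=grab_frame("side")["color"][225:385,200:360,::-1]
cv2.imwrite("pics/c2.png",cv2.resize(f,(560,560),interpolation=cv2.INTER_CUBIC))
E
```

```text
(no output)
```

View pics/c2.png

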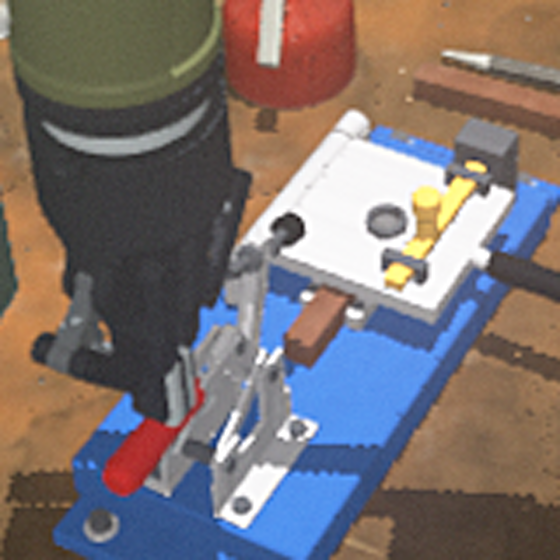

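The handle lies nearly level ((120,470)-(195,390)) and the arm stands up with its foot at (290,230); the bar is still in the nest. A little more push to the end.

Emit:
play_rows:
  rows: [0, 0, 0.1, 0, 0, 0, 0, 0.1, 0, 0, 0, 0, 0, 0, 0]

```text
clock: 9.85
eef_pos: [0.5716, 0.2373, 0.1024]
orientation: [[-0.995, 0.096, -0.001], [0.096, 0.995, -0.0], [0.001, -0.001, -1.0]]
force: [-0.9, -0.2, -0.2]
finger_gap: -0.0
grip_force: 0.0
```

Emit:
play_rows:
  rows: [0, 0, 0.1, 0, 0, 0, 0, 0, 0, 0]

```text
clock: 10.05
eef_pos: [0.5718, 0.2375, 0.0986]
orientation: [[-0.995, 0.096, -0.0], [0.096, 0.995, -0.0], [0.0, -0.0, -1.0]]
force: [0.1, -0.1, 0.8]
finger_gap: 0.004
grip_force: 0.1
```

Emit:
play_rows:
  rows: [0, 0, -0.4, 0, 0, 0, 0, -0.9, 0, 0, 0, 0, -0.9, 0, 0, 0, 0, -0.8, 0, 0, 0, 0, -0.3, 0, 0, 0.3, -0.5, 0, 0, 0, 0.45, -0.8, 0, 0, 0, 0.45, -0.8, 0, 0, 0.5, 0.45, -0.8, 0, 0, 0.5, 0.45, -0.8, 0, 0, 0.5, 0.35, -0.7, 0, 0, 0.5, 0.1, -0.3, 0, 0, 0.5, 0, 0, 0, 0, 0.5, 0, 0, 0, 0, 0.5]

```text
clock: 11.45
eef_pos: [0.4532, 0.0607, 0.2309]
orientation: [[-0.995, 0.096, 0.001], [0.096, 0.995, 0.001], [-0.001, 0.001, -1.0]]
force: [0.2, 0.5, -0.1]
finger_gap: 0.502
grip_force: 0.0
```

Emit:
play_rows:
  rows: [0.08, -0.02, 0.5, 0, 0.5, 0, 0, 1, 0, 0.5, 0, 0, 1, 0, 0.5, 0, 0, 1, 0, 0.5, 0, 0, 0.8, 0, 0.5, 0, 0, 0.4, 0, 0.5, 0, 0, 0.17, 0, 0.5, 0, 0, 0, 0, 0.5, 0, 0, 0, 0, 0.1, 0, 0, 0, 0, 0, 0, 0, 0, 0, 0, 0, 0, 0, 0, 0, 0, 0, 0, 0, 0]
  squeeze: 30

```text
clock: 12.75
eef_pos: [0.4504, 0.06, 0.0371]
orientation: [[-0.995, 0.096, 0.003], [0.096, 0.995, 0.001], [-0.003, 0.001, -1.0]]
force: [0.5, 1.6, 5.3]
finger_gap: 0.169
grip_force: 29.8
```

Emit:
play_rows:
  rows: [-0.005, 0, -0.19, 0, 0, -0.014, 0, -0.19, 0, 0, -0.024, 0, -0.19, 0, 0, -0.033, 0, -0.185, 0, 0, -0.042, 0, -0.185, 0, 0, -0.051, 0, -0.18, 0, 0, -0.061, 0, -0.18, 0, 0, -0.069, 0, -0.175, 0, 0, 0, 0, 0, 0, 0]

```text
clock: 13.65
eef_pos: [0.4616, 0.0589, 0.0958]
orientation: [[-0.995, 0.096, 0.001], [0.096, 0.995, 0.001], [-0.001, 0.001, -1.0]]
force: [3.9, 3.3, -4.6]
finger_gap: 0.167
grip_force: 29.3
```

Emit:
play_rows:
  rows: [-0.078, 0, -0.17, 0, 0, -0.086, 0, -0.17, 0, 0, -0.095, 0, -0.165, 0, 0, -0.102, 0, -0.16, 0, 0, -0.111, 0, -0.155, 0, 0, -0.118, 0, -0.15, 0, 0, 0, 0, 0, 0, 0]

```text
clock: 14.35
eef_pos: [0.4843, 0.0566, 0.1342]
orientation: [[-0.995, 0.096, -0.001], [0.096, 0.995, 0.001], [0.001, 0.0, -1.0]]
force: [1.7, 6.2, -3.3]
finger_gap: 0.165
grip_force: 30.2
```

Emit:
play_rows:
  rows: [-0.125, 0, -0.14, 0, 0, -0.132, 0, -0.135, 0, 0, -0.1, 0, -0.09, 0, 0, -0.1, 0, -0.09, 0, 0, 0, 0, 0, 0, 0, 0, 0, 0, 0, 0]

```text
clock: 14.95
eef_pos: [0.5016, 0.0549, 0.1519]
orientation: [[-0.995, 0.096, -0.002], [0.096, 0.995, 0.001], [0.002, 0.0, -1.0]]
force: [-0.1, 4.6, -2.9]
finger_gap: 0.164
grip_force: 30.9
```

```bash
python3 - <<'E'
from station import grab_frame
import cv2
s=grab_frame("side")["color"][225:385,200:360,::-1];t=grab_frame("top")["color"][195:315,190:350,::-1]
cv2.imwrite("pics/e1.png",cv2.hconcat([cv2.resize(s,(400,400),interpolation=cv2.INTER_CUBIC),cv2.resize(t,(400,400),interpolation=cv2.INTER_CUBIC)]))
E
```

```text
(no output)
```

View pics/e1.png

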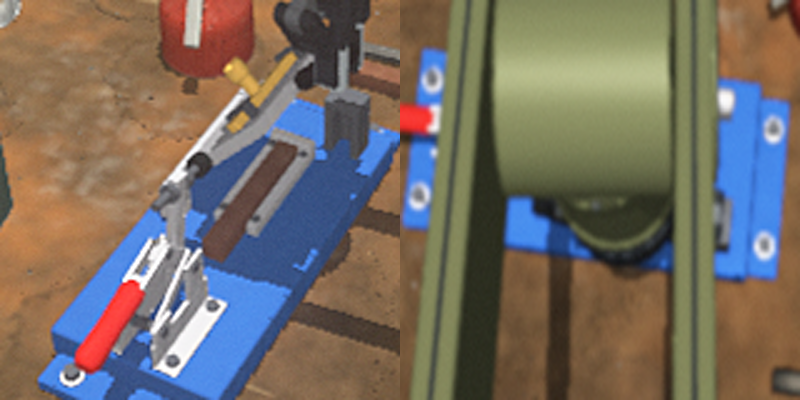

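The leaf stands open at about 0.86 rad (49.5°) in the grip. The red handle is right over with the arm upright, and the bar is still in its nest at (250,205). Handing in.

```bash
python3 - <<'E'
from station import job_done,get_obs
o=get_obs(); print(o["eef_pos"],o["grip_force"],o["force"]); print(job_done())
E
```

```text
[0.50155698 0.05490585 0.15189623] 30.95781186595559 [-0.67450431  4.72298323 -2.80375498]
the job is handed in; nothing more can be done
None
```

The job is handed in: the tug lifted the leaf freely, so I left the bolt as found; the clamp is swung back, the leaf is held open at about 49° (worked out from the arm's position), and the bar is still in its nest.

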